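# Release the line laser from its stand and hold it up level

## Task

We are about to mark the height for the wall plates on the splashback. Swing the stand's locking lever fully open so that the line laser comes free, then lift the laser out and hold it in the air with the underside of its shoe about 10 cm above the worktop, level, still, and with its window square to the splashback. Finish while still holding it up like that; leave the lever open and do not disturb the tape measure, the wall plate or the pencil.

Things in the scene. Friction and masses are not known exactly. Their poses are not given: they have to be found in the camera images.
- stand: Heavy fixed laser stand: grey foot plate 150 mm (x) by 124 mm (y), top 12 mm over the worktop, on it an aluminium nest (74 x 60 mm inside, walls 8 mm high) and a locking lever at its left (+y). Origin: underside of the foot plate below the nest's centre. +x is the way the seated laser looks, z up; turned up to 18 degrees from facing the splashback.
- lock_lever (a joint): The stand's locking lever, rad. 0 = locked: it points 135 degrees from the stand's +x towards +y (back and out) and its steel tab lies over the shoe's flange, so the laser cannot be lifted. 1.571 = fully open: it points 45 degrees from +x towards +y (forward and out), tab clear. Opens clockwise seen from above. A spring holds it at either end and throws it on past the middle.
- lever_pivot (a point): Point on the lever's vertical axis: in the stand's frame 24 mm ahead (+x) and 50 mm to the left (+y) of the nest's centre, 30 mm above the worktop. The round hub there is 23 mm across and its top is 37 mm above the worktop.
- lever_knob (a point): Middle of the upright round metal grip knob at the lever's end: 13 to 18 mm thick, from 30 to 67 mm above the worktop (this point 52 mm), 62 mm from the lever's axis. It can be pinched from above or pushed; about 3 N moves the lever off its end.
- line_laser: Red and black line laser, 129 mm long (x), 67 mm wide (y), 66 mm high with the switch block on top, about 0.5 kg, with a shoe screwed under it. Origin: centre of the laser's own underside, 28 mm above the worktop when seated; z up. The red end with the window is its -x end. Behind it (x from -14 to +60 mm) the body is 64 mm wide and 52 mm high; the red end is 68 mm wide.
- laser_grip (a point): Good place to grip the laser across its width (along its y), near its balance point: 8 mm behind its origin (+x) and 32 mm above its underside; fingertips may go 20 mm lower.
- laser_window (a point): Centre of the window at the red end of the laser, 62 mm ahead of its origin.
- laser_foot (a point): Centre of the underside of the shoe, 16 mm below the laser's origin. The shoe's flange is 70 x 56 x 6 mm and stands in the nest with 2 mm of play on each side, 12 mm above the worktop; it must rise about 8 mm to leave the nest.
- tape_measure: Bystander: yellow tape measure, 43 x 80 x 60 mm, standing to the right of the stand. Origin: centre of its underside.
- wall_plate: Bystander: flat white wall plate 114 x 70 x 6 mm lying to the left of the stand. Origin: centre of its underside.
- pencil: Bystander: red pencil, 168 mm long (its y), 8 mm thick, lying beyond the stand. Origin: centre of its underside.
- facing_mark (a point): Fixed reference point on the worktop near its back, on the robot's centre line. Its x axis runs square into the splashback (the upright wall strip behind the worktop, straight ahead of the robot). Wall cabinets hang overhead from 0.46 m up; their fronts are 92 mm nearer the robot than this point.
Things that resemble listed ones, but are neither listed nor needed, are in the scene too. Leave any brown look-alike of the line_laser alone.

How it is judged (in metres and radians):
On the way, in this order (a step that is already met when the one before it is completed fails the run):
1. the locking lever is fully open with the laser still seated in the stand (value of joint lock_lever above 1.4 rad and z of laser_foot in the frame of stand below 0.018 m), for 0.2 s.
2. the laser is lifted clear of the stand (z of laser_foot in the frame of stand above 0.05 m), for 0.2 s.
At the end, for the whole second after the job is handed in: The fingers hold the laser (more than 4 N) off the stand, the underside of its shoe 7.5 to 13 cm above the worktop, level within 4 degrees (0.07 rad), its window facing the splashback within 0.2 rad, still (below 0.02 m/s and 0.1 rad/s); the lever is still fully open (over 1.4 rad) (height (world z) of laser_foot between 0.075 and 0.13 m and angle between line_laser's own z axis and vertical below 0.07 rad and angle between the x axis of line_laser and the x axis of facing_mark, either way round below 0.2 rad and x of facing_mark in the frame of line_laser below 0 m and linear speed of line_laser below 0.02 m/s and angular speed of line_laser below 0.1 rad/s and contact force between line_laser and the fingers above 4 N and contact force between line_laser and stand below 0.1 N and value of joint lock_lever above 1.4 rad); the arm keeps its last pose, push and grip.
It fails at once if the laser is tipped over or dropped on its side (angle between line_laser's own z axis and vertical above 0.5 rad).
It fails at once if the tape measure is disturbed (distance of tape_measure from where it was at the start of the episode above 0.02 m).
It fails at once if the wall plate is disturbed (distance of wall_plate from where it was at the start of the episode above 0.02 m).
It fails at once if the pencil is disturbed (distance of pencil from where it was at the start of the episode above 0.02 m).
It also fails if it takes over 51 s, if anything falls off the work surface, if the arm or the gripper's body presses on something with over 40 N, if the wrist force passes 120 N, or if a joint passes its speed limit or range.

## Robot

A 7-joint arm with a two-finger parallel gripper is mounted at the origin on a cart in front of the work surface, level with it; the furniture and walls round the work are solid. World frame = base frame: x ahead of the robot, y to its left, z up, the work surface at z = 0. Lengths are in mm, angles in rad, forces in N, time in s.
With the tool pointing down it reaches from about 400 to 900 mm from the base axis. Payload 5.5 kg.
Tool frame: the origin (TCP) lies between the finger pads; the fingertips stand 25 mm ahead of it and the grasp point (between the pads) lies 6 mm ahead of it (arm.finger_overhang is the distance from the TCP to the fingertips, in mm); z points along the fingers, y is the line along which they close (so a half turn about z gives the same grasp; the last joint's range is limited). The gripper opens to 85 mm and grips with 20 to 120 N. Pads are 22 mm wide; open, the fingers measure 114 mm over their backs; the gripper's body (76 mm by 85 mm) begins 54 mm behind the grasp point. The pads swing forward as they close: fully open they stand 13 mm farther back than shut.
Start: joints at [1.559, 0.501, -0.427, 1.55, 0.221, 1.138, -0.21], TCP at [176.413, -625.602, 256.31] pointing down, gripper open.
Joint ranges: [-2.88, 2.88], [-0.31, 2.03], [-1.54, 1.56], [0.2, 2.42], [-1.41, 4.55], [0.19, 2.02], [-2.57, 2.57]. Speed limits (rad/s): [2.57, 2.57, 3.14, 3.14, 3.14, 3.14, 3.14].

## Interface

Orientations are given as a unit quaternion [w, x, y, z].
In Python, from bench import arm gives the robot as it stands.
- The arm moves only by the tool apply_moves, never from a script. Its argument "rows" is a list of rows, each an object of numbers: "dx", "dy", "dz": the shift along the tool's x, y, z as a fraction of full scale; "spin": the turn about the tool's z as a fraction of full scale. In form: [{"dx": .., "dy": .., "dz": .., "spin": ..}, ...]. A call has 1 to 10 rows; each row shifts and turns the commanded pose from where the row before left it, along the tool's axes as they then stand; what a row does not reach is not made up. Full scale, the value 1, is 0.1 m for a shift and pi/2 rad for a turn. A row lasts 1/10 s, in which the tool goes at most 50 mm and 8.59 degrees, less where a joint would pass 70% of its speed; a pose out of reach is approached as far as the arm can. A call with a number of a shift or a turn outside -1 to 1 is refused whole. A call with a gripper value outside its range is refused whole. "fingers" is the opening, from 0 (shut) to 1 (fully open), set as the call begins (left out, the last holds). The fingers move at their own pace and stop on an object; the grip force is fixed at half the most. Time passes only in rows, so rows that do not move let the fingers close. It gives the time, the measured TCP pose, the force, the opening and the grip force at its end, in the units of the state.
- arm.read_state(): the state, without advancing time (a new reading comes with each control period).
- arm.capture(name): name is "scene" or "top"; returns (picture, depth): 480x640x3 uint8, red, green, blue; 480x640 float32, mm along the optical axis (not along the pixel's ray), 0 where there is no reading.
- arm.camera_params(name): a dict with "fx", "fy", "cx", "cy" (pixels), "world_from_camera" (4x4, takes a point from camera to world coordinates). Camera axes: x right, y up, looking along -z (the intrinsics and any distortion apply to the point x, -y, -z); pixel columns grow to the right and rows downward; lengths in mm; the calibration is good to about 2 mm. A picture is of the moment at which its call begins. camera_params takes no time and is no camera call.
- arm.finish_job(): hands the job in; it is judged then, once.
The state is a dict: "time": time; "joints": joint angles; "joint_velocities": joint speeds; "joint_torque": joint torques, N m; "tool_pos": TCP position; "orientation": TCP orientation; "wrist_force": force on the tool from outside, world axes, zero at the start; "moment": the same for the moment, N m; "grip_width": finger opening in mm; "grip_force": force on a finger pad.
Only numpy, scipy, OpenCV 4.12 (cv2) and the standard library are available. Lean on these libraries where they do the work, as an engineer would, in place of code of your own. Each camera call takes 0.05 s, during which the arm holds its last target. There are 200 camera calls.

## Working session

There is one attempt and no reset: what is moved stays moved. The work goes in short steps, Python scripts to look and compute and a tool call to move; the robot and the scene stay as the last step left them, time stands still between calls to the robot, and variables do not carry over. Pictures are saved under pics/ and viewed, at most 10 in all, crops included, and the job is handed in when it is done.

Besides the shell and the picture viewer there is one more tool, called after "Emit:" by a JSON object that holds its "op" and its "data", one argument or row to a line. apply_moves: Moves the arm, as the interface text tells. Its arguments: {"type":"object","properties":{"rows":{"type":"array"},"fingers":{"type":"number"}},"required":["rows"]}

```bash
mkdir -p pics; ls; cat > h.py <<'E'
import numpy as np, cv2
from bench import arm
from scipy.spatial.transform import Rotation as R
def grab(n,tag):
    p,d=arm.capture(n); cv2.imwrite(f'pics/{tag}.png',p[:,:,::-1]); np.savez(f'{tag}.npz',p=p,d=d,**{k:np.array(v) for k,v in arm.camera_params(n).items() if v is not None})
    return p,d
def cloud(tag):
    z=np.load(f'{tag}.npz'); d=z['d']; v,u=np.mgrid[:480,:640]
    X=np.stack([(u-z['cx'])/z['fx']*d,-(v-z['cy'])/z['fy']*d,-d],-1)
    T=z['world_from_camera']; return X@T[:3,:3].T+T[:3,3], z['p'], d
E
python3 - <<'E'
from h import *
for n in('scene','top'):
    grab(n,n+'0'); print(arm.camera_params(n))
s=arm.read_state(); print(s)
a=cv2.imread('pics/scene0.png');cv2.imwrite('pics/scene0.png',a)
E
```

```text
pics
{'fx': 450.46950233924184, 'fy': 450.46950233924184, 'cx': 319.27877679946863, 'cy': 230.0381436597705, 'world_from_camera': array([[-8.34660997e-01,  2.88560424e-01, -4.69120349e-01,
         7.19757461e+01],
       [-5.50112913e-01, -3.95379831e-01,  7.35561400e-01,
         9.03413968e+02],
       [ 2.67731853e-02,  8.72013572e-01,  4.88748940e-01,
         5.99260551e+02],
       [ 0.00000000e+00,  0.00000000e+00,  0.00000000e+00,
         1.00000000e+00]])}
{'fx': 482.3723462743777, 'fy': 482.3723462743777, 'cx': 317.69185437537334, 'cy': 243.69278686618628, 'world_from_camera': array([[-2.22735161e-02,  9.92873223e-01, -1.17075417e-01,
         4.25323710e+02],
       [-9.99541646e-01, -1.97139793e-02,  2.29751457e-02,
         1.33968847e+02],
       [ 2.05033846e-02,  1.17533492e-01,  9.92857235e-01,
         1.01809536e+03],
       [ 0.00000000e+00,  0.00000000e+00,  0.00000000e+00,
         1.00000000e+00]])}
{'time': 0.1, 'joints': array([ 1.55918975,  0.50177934, -0.42675746,  1.55133723,  0.22078195,
        1.13831047, -0.21026414]), 'joint_velocities': array([ 0.00028246, -0.00092249, -0.00090485, -0.00280712,  0.00114388,
        0.00076572, -0.00108131]), 'joint_torque': array([-1.08469126e-02, -5.70806801e+01, -5.83862230e+00, -2.81746083e+01,
        1.05588869e-02,  5.65213733e-03, -1.85314667e-05]), 'tool_pos': array([ 176.16239463, -625.06690623,  255.34619148]), 'orientation': array([-8.90194836e-04,  9.90572484e-01,  1.36986685e-01, -9.31631346e-05]), 'wrist_force': array([ 0.78192615,  0.58899253, -0.36047235]), 'moment': array([-0.00770116, -0.01052079, -0.0440372 ]), 'grip_force': 0.0, 'grip_width': 85.13051151230692}
```

View pics/scene0.png

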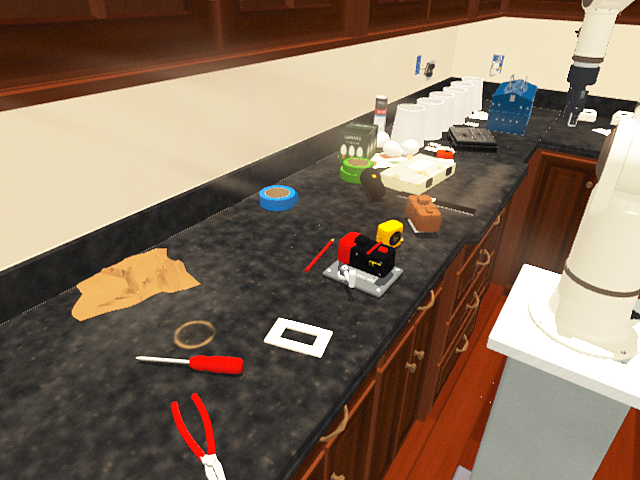

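View pics/top0.png

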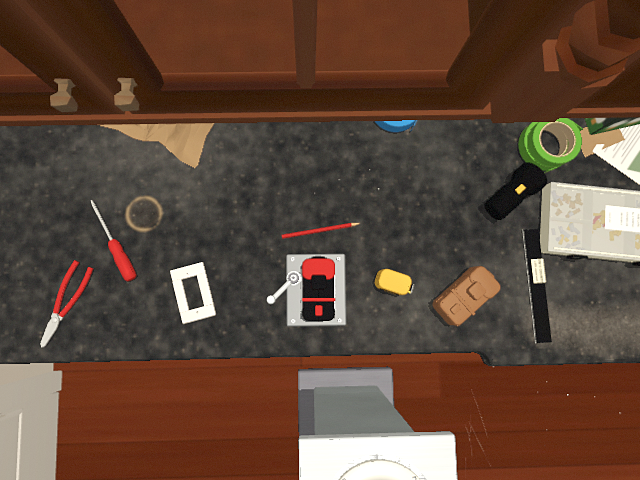

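Candidates for the laser: red/black one on the grey stand at top (318,289) / scene (365,253), and the brown look-alike at top (466,295) / scene (424,213). I choose the red/black one. Lever: hub at top (293,278), knob at (270,300). Tape (394,281), plate (193,292) and pencil (320,230) are the bystanders.

```bash
python3 - <<'E'
from h import *
a=cv2.imread('pics/top0.png')[240:340,250:420]; cv2.imwrite('pics/c1.png',cv2.resize(a,None,fx=4.5,fy=4.5,interpolation=cv2.INTER_CUBIC))
for t in('top0','scene0'):
    P,p,d=cloud(t); p=p.astype(int)
    x,y,z=P[...,0],P[...,1],P[...,2]
    ctx=(x>350)&(x<620)&(y>0)&(y<330)
    print(t,'table z',np.median(z[(x>450)&(x<650)&(y>-100)&(y<300)&(abs(z)<8)]))
    def rep(n,m):
        if m.sum()<8: print(n,m.sum());return
        q=P[m]; r=cv2.minAreaRect(q[:,:2].astype(np.float32)); print(n,m.sum(),'mean',q.mean(0).round(1),'lo',np.percentile(q,3,axis=0).round(),'hi',np.percentile(q,97,axis=0).round(),'rect',[np.round(k,1) for k in r])
    roi=(abs(x-440)<130)&(abs(y-130)<90)
    for lo,hi in((8,16),(25,42),(42,60),(60,72),(72,85),(85,110)): rep((lo,hi),roi&(z>lo)&(z<hi))
    yel=(p[...,0]>180)&(p[...,1]>140)&(p[...,2]<90); rep('tape',yel&(z>20)&(abs(x-430)<150))
P,p,d=cloud('top0')
for n,u,v in(('hub',293,278),('knob',270,300),('red',318,266),('mid',318,290),('sw',318,311),('tape',394,280),('penL',284,236),('penR',356,223),('plate',178,292)): print(n,P[v,u].round(1),p[v,u])
E
```

```text
top0 table z -0.6770881216734779
(8, 16) 1894 mean [445.2 119.4  11.5] lo [377.  58.   8.] hi [522. 178.  15.] rect [array([472. , 120.6]), array([195.8, 129.7]), np.float64(0.1)]
(25, 42) 207 mean [462.4 173.7  33.4] lo [436. 151.  26.] hi [482. 200.  38.] rect [array([442.5, 154.6]), array([77.7, 70.2]), np.float64(53.6)]
(42, 60) 30 mean [442.8 145.   52.2] lo [397.  83.  46.] hi [512. 206.  59.] rect [array([447.2, 154.1]), array([119.4, 127.9]), np.float64(9.3)]
(60, 72) 107 mean [445.2 166.8  64.7] lo [396.  83.  60.] hi [513. 214.  70.] rect [array([454. , 147.6]), array([131.8, 120.4]), np.float64(88.9)]
(72, 85) 1620 mean [445.1 113.7  80.3] lo [390.  85.  76.] hi [505. 143.  84.] rect [array([447.2, 113.5]), array([ 62.6, 121.8]), np.float64(88.8)]
(85, 110) 331 mean [461.9 113.6  90.5] lo [405.  93.  85.] hi [500. 132.  96.] rect [array([452.5, 113.5]), array([ 54.3, 105.6]), np.float64(88.9)]
tape 108 mean [459.3 -35.6  57. ] lo [437. -69.  53.] hi [485.  -9.  61.] rect [array([460.4, -39.5]), array([63.3, 40.1]), np.float64(70.6)]
scene0 table z -1.8597445392441614
(8, 1
[... 671 characters left out ...]
rray([446.4, 115.8]), array([ 65.7, 121.6]), np.float64(88.1)]
(85, 110) 112 mean [459.2 117.7  90.7] lo [447. 102.  86.] hi [473. 129.  94.] rect [array([459.9, 115.3]), array([31.1, 28.1]), np.float64(87.4)]
tape 604 mean [446.5 -79.   57. ] lo [ 393. -221.   25.] hi [480.  -5.  80.] rect [array([433. , -46.3]), array([385.4, 103.6]), np.float64(88.6)]
hub [472.  163.   36.2] [136 131 135]
knob [428.5 207.8  65.7] [255 255 255]
red [491.9 112.7  83.6] [233  61  54]
mid [445.6 113.7  80.6] [20 18 17]
sw [405.5 114.7  86.5] [232  61  55]
tape [462.5 -37.9  62.5] [255 213  93]
penL [562.1 181.3   8.3] [222  56  51]
penR [587.5  28.    5.2] [255 229 164]
plate [449.5 402.8   6. ] [255 255 242]
```

View pics/c1.png

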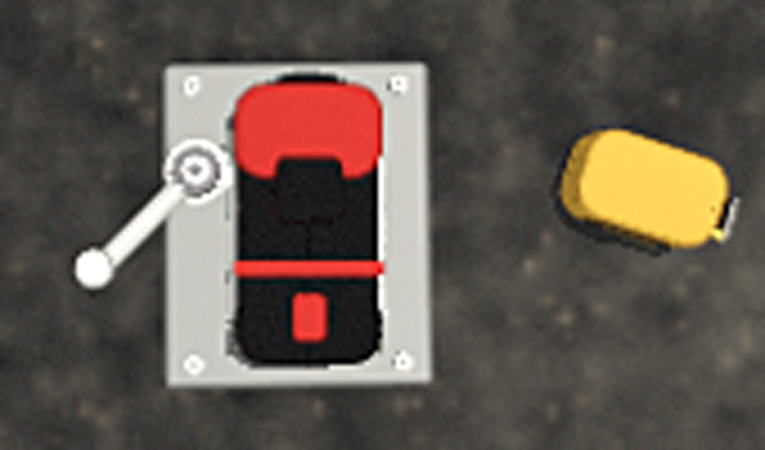

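The crop confirms the choice: the laser sits upright with its red end toward the splashback (yaw about -1.2°). The hub is at crop (195,170), giving world (472,163,36). The knob is at crop (93,268), giving (428.5,207.8,66). Their spacing (62 mm) and heights match the text. Next I check for obstacles on the way.

```bash
cat >> h.py <<'E'
def where():
    s=arm.read_state(); r=R.from_quat(np.roll(s['orientation'],-1)).as_matrix()
    print('t',round(s['time'],2),'pos',s['tool_pos'].round(1),'phi',round(float(np.arctan2(r[1,0],r[0,0])),4),'down',r[:,2].round(3),'F',s['wrist_force'].round(1),'w',round(s['grip_width'],1),'gf',s['grip_force'],'j',np.round(s['joints'],2))
E
python3 - <<'E'
from h import *
print(arm.finger_overhang); where()
for t in('top0','scene0'):
    P,p,d=cloud(t); x,y,z=P[...,0],P[...,1],P[...,2]
    for y0 in range(-700,300,100):
        m=(d>0)&(x>150)&(x<620)&(y>y0)&(y<y0+100)&(z>20)&(z<450)
        if m.sum()>5: i=np.argmax(np.where(m,z,0)); print(t,y0,P.reshape(-1,3)[i].round())
E
```

```text
25.0
t 0.1 pos [ 176.2 -625.1  255.3] phi 0.2748 down [-0.     0.002 -1.   ] F [ 0.8  0.6 -0.4] w 85.1 gf 0.0 j [ 1.56  0.5  -0.43  1.55  0.22  1.14 -0.21]
top0 -600 [ 555. -548.   47.]
top0 -500 [ 540. -461.   47.]
top0 -400 [ 619. -301.   54.]
top0 -300 [ 437. -208.   85.]
top0 -200 [ 441. -193.   85.]
top0 -100 [475. -24.  64.]
top0 0 [470. 100.  93.]
top0 100 [460. 112.  98.]
top0 200 [425. 211.  69.]
scene0 -700 [ 204. -604.  449.]
scene0 -600 [ 201. -597.  450.]
scene0 -500 [ 511. -448.   44.]
scene0 -400 [ 620. -308.   46.]
scene0 -300 [ 436. -200.   82.]
scene0 -200 [ 424. -185.   82.]
scene0 -100 [464. -49.  61.]
scene0 0 [466. 100.  91.]
scene0 100 [450. 106.  95.]
scene0 200 [428. 205.  67.]
```

Emit:
{"op": "apply_moves", "data": {
  "rows": [
    {"spin": 0.09},
    {"spin": 0.09},
    {"dx": 0.3, "dy": -0.2},
    {"dx": 0.3, "dy": -0.25},
    {"dx": 0.3, "dy": -0.25},
    {"dx": 0.3, "dy": -0.25},
    {"dx": 0.3, "dy": -0.25},
    {"dx": 0.3, "dy": -0.25},
    {"dx": 0.3, "dy": -0.25},
    {"dx": 0.3, "dy": -0.25}
  ],
  "fingers": 0
}}

```text
$.rows[0]: bad value
```

Emit:
{"op": "apply_moves", "data": {
  "rows": [
    {"dx": 0, "dy": 0, "dz": 0, "spin": 0.09},
    {"dx": 0, "dy": 0, "dz": 0, "spin": 0.09},
    {"dx": 0.3, "dy": -0.2, "dz": 0, "spin": 0},
    {"dx": 0.3, "dy": -0.25, "dz": 0, "spin": 0},
    {"dx": 0.3, "dy": -0.25, "dz": 0, "spin": 0},
    {"dx": 0.3, "dy": -0.25, "dz": 0, "spin": 0},
    {"dx": 0.3, "dy": -0.25, "dz": 0, "spin": 0},
    {"dx": 0.3, "dy": -0.25, "dz": 0, "spin": 0},
    {"dx": 0.3, "dy": -0.25, "dz": 0, "spin": 0},
    {"dx": 0.3, "dy": -0.25, "dz": 0, "spin": 0}
  ],
  "fingers": 0
}}

```text
time: 1.1
tool_pos: [418.7, -431.2, 255.9]
orientation: [-0.0, 1.0, -0.004, -0.0]
wrist_force: [1.0, -0.8, -0.2]
grip_width: -0.0
grip_force: 0.0
```

```bash
python3 -c "
from h import *; where()"
```

```text
t 1.1 pos [ 418.7 -431.2  255.9] phi -0.0081 down [-0.001  0.    -1.   ] F [ 1.  -0.8 -0.2] w -0.0 gf 0.0 j [ 1.11  0.42 -0.47  1.68  0.21  1.09 -0.99]
```

Emit:
{"op": "apply_moves", "data": {
  "rows": [
    {"dx": 0.05, "dy": -0.4, "dz": 0, "spin": 0},
    {"dx": 0.05, "dy": -0.4, "dz": 0, "spin": 0},
    {"dx": 0, "dy": -0.4, "dz": 0, "spin": 0},
    {"dx": 0, "dy": -0.4, "dz": 0, "spin": 0},
    {"dx": 0, "dy": -0.4, "dz": 0, "spin": 0},
    {"dx": 0, "dy": -0.4, "dz": 0, "spin": 0},
    {"dx": 0, "dy": -0.4, "dz": 0, "spin": 0},
    {"dx": 0, "dy": -0.4, "dz": 0, "spin": 0},
    {"dx": 0, "dy": -0.4, "dz": 0, "spin": 0},
    {"dx": 0, "dy": -0.4, "dz": 0, "spin": 0}
  ]
}}

```text
time: 2.1
tool_pos: [430.6, -31.1, 256.2]
orientation: [0.0, 1.0, -0.004, -0.0]
wrist_force: [0.2, 0.2, 0.4]
grip_width: 0.0
grip_force: 0.0
```

Emit:
{"op": "apply_moves", "data": {
  "rows": [
    {"dx": 0, "dy": -0.4, "dz": 0, "spin": 0},
    {"dx": 0, "dy": -0.4, "dz": 0, "spin": 0},
    {"dx": -0.05, "dy": -0.4, "dz": 0, "spin": 0},
    {"dx": -0.1, "dy": -0.4, "dz": 0, "spin": 0},
    {"dx": -0.1, "dy": -0.4, "dz": 0, "spin": 0},
    {"dx": -0.1, "dy": -0.3, "dz": 0, "spin": 0},
    {"dx": 0, "dy": 0, "dz": 0.3, "spin": 0},
    {"dx": 0, "dy": 0, "dz": 0.3, "spin": 0},
    {"dx": 0, "dy": 0, "dz": 0, "spin": 0}
  ]
}}

```text
time: 3.0
tool_pos: [395.1, 196.5, 193.3]
orientation: [0.001, 1.0, -0.003, -0.003]
wrist_force: [-0.4, -0.4, -0.8]
grip_width: 0.3
grip_force: 0.0
```

```bash
python3 -c "
from h import *; where()"
```

```text
t 3.0 pos [395.1 196.5 193.3] phi -0.0067 down [-0.007 -0.002 -1.   ] F [-0.4 -0.4 -0.8] w 0.3 gf 0.0 j [ 0.25  0.29 -0.88  2.1   0.28  0.88 -2.37]
```

Emit:
{"op": "apply_moves", "data": {
  "rows": [
    {"dx": -0.02, "dy": -0.12, "dz": 0.2, "spin": 0},
    {"dx": 0, "dy": 0, "dz": 0.3, "spin": 0},
    {"dx": 0, "dy": 0, "dz": 0.3, "spin": 0},
    {"dx": 0, "dy": 0, "dz": 0.3, "spin": 0},
    {"dx": 0, "dy": 0, "dz": 0.15, "spin": 0},
    {"dx": 0, "dy": 0, "dz": 0, "spin": 0}
  ]
}}

```text
time: 3.6
tool_pos: [395.4, 209.1, 70.6]
orientation: [0.001, 1.0, -0.004, -0.001]
wrist_force: [0.3, 0.7, 0.4]
grip_width: 0.2
grip_force: 0.0
```

```bash
python3 -c "
from h import *; where()
p,d=grab('scene','s1'); cv2.imwrite('pics/s1.png',cv2.resize(p[200:320,280:440,::-1],None,fx=4,fy=4,interpolation=cv2.INTER_CUBIC))"
```

```text
t 3.6 pos [395.4 209.1  70.6] phi -0.0082 down [-0.002 -0.002 -1.   ] F [0.3 0.7 0.4] w 0.2 gf 0.0 j [-0.04  0.49 -0.59  2.17  0.47  0.62 -2.55]
```

View pics/s1.png

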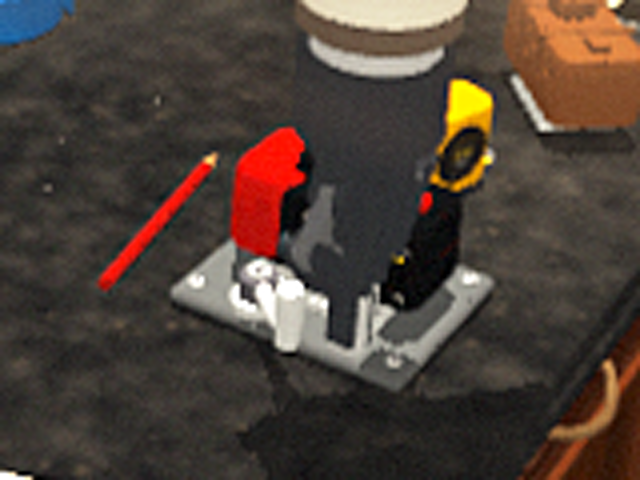

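Fingers (crop 345,320) stand directly behind the knob (crop 290,315), with clearance to the laser. Joint 7 is near its limit, so I turn a little first and then push.

Emit:
{"op": "apply_moves", "data": {
  "rows": [
    {"dx": 0, "dy": 0, "dz": 0, "spin": 0.09},
    {"dx": 0.12, "dy": -0.06, "dz": 0, "spin": 0},
    {"dx": 0.12, "dy": -0.06, "dz": 0, "spin": 0},
    {"dx": 0.07, "dy": -0.04, "dz": 0, "spin": 0},
    {"dx": 0.07, "dy": -0.04, "dz": 0, "spin": 0},
    {"dx": 0.08, "dy": -0.02, "dz": 0, "spin": 0},
    {"dx": 0.08, "dy": -0.02, "dz": 0, "spin": 0},
    {"dx": 0, "dy": 0, "dz": 0, "spin": 0}
  ]
}}

```text
time: 4.45
tool_pos: [454.0, 227.3, 73.2]
orientation: [-0.002, 0.997, -0.074, 0.001]
wrist_force: [-0.9, -1.3, 0.4]
grip_width: -0.2
grip_force: 0.0
```

```bash
python3 -c "
from h import *; where()"
```

```text
t 4.45 pos [454.  227.3  73.2] phi -0.1483 down [ 0.002  0.003 -1.   ] F [-0.9 -1.3  0.4] w -0.2 gf 0.0 j [-0.18  0.52 -0.4   2.03  0.33  0.64 -2.52]
```

Emit:
{"op": "apply_moves", "data": {
  "rows": [
    {"dx": 0.08, "dy": 0, "dz": 0.02, "spin": 0.03},
    {"dx": 0.08, "dy": 0, "dz": 0.02, "spin": 0.03},
    {"dx": 0.08, "dy": 0.02, "dz": 0, "spin": 0},
    {"dx": 0.08, "dy": 0.02, "dz": 0, "spin": 0},
    {"dx": 0.08, "dy": 0.04, "dz": 0, "spin": 0},
    {"dx": 0, "dy": 0, "dz": 0, "spin": 0},
    {"dx": 0, "dy": 0, "dz": 0, "spin": 0}
  ]
}}

```text
time: 5.15
tool_pos: [490.9, 207.9, 67.4]
orientation: [0.0, 0.992, -0.122, 0.0]
wrist_force: [-0.3, -0.5, 0.3]
grip_width: 0.2
grip_force: 0.0
```

```bash
python3 -c "
from h import *; where()
grab('top','t2');p,d=grab('scene','s2'); 
P,p,d=cloud('scene2' if 0 else 's2'); 
m=(P[...,2]>50)&(P[...,2]<72)&(P[...,1]>165)&(abs(P[...,0]-470)<90)
print(m.sum())
cv2.imwrite('pics/s2c.png',cv2.resize(p[200:320,280:440,::-1],None,fx=4,fy=4,interpolation=cv2.INTER_CUBIC))"
```

```text
t 5.15 pos [490.9 207.9  67.4] phi -0.2452 down [ 0.001 -0.    -1.   ] F [-0.3 -0.5  0.3] w 0.2 gf 0.0 j [-0.2   0.55 -0.31  1.97  0.27  0.65 -2.5 ]
174
```

View pics/s2c.png

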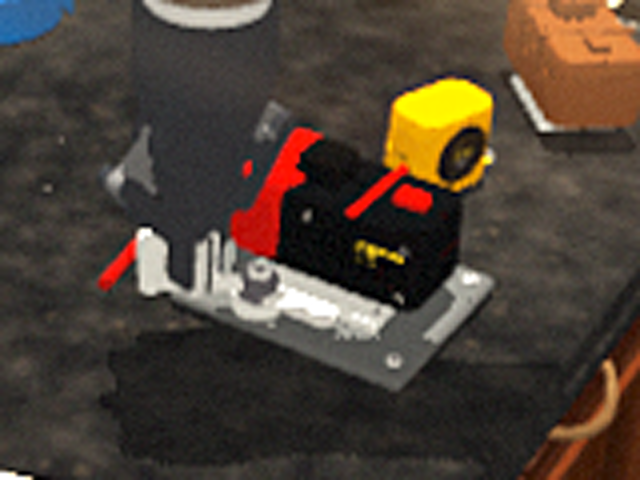

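The knob has swung forward (crop 152,262) ahead of the fingers. I rise, half-turn the gripper away from the joint 7 limit, and check the lever.

Emit:
{"op": "apply_moves", "data": {
  "rows": [
    {"dx": -0.05, "dy": 0, "dz": -0.1, "spin": 0},
    {"dx": 0, "dy": 0, "dz": -0.4, "spin": 0},
    {"dx": 0, "dy": 0, "dz": -0.4, "spin": 0},
    {"dx": 0, "dy": 0, "dz": -0.4, "spin": 0.09},
    {"dx": 0, "dy": 0, "dz": 0, "spin": 0.09},
    {"dx": 0, "dy": 0, "dz": 0, "spin": 0.09},
    {"dx": 0, "dy": 0, "dz": 0, "spin": 0.09},
    {"dx": 0, "dy": 0, "dz": 0, "spin": 0.09},
    {"dx": 0, "dy": 0, "dz": 0, "spin": 0.09},
    {"dx": 0, "dy": 0, "dz": 0, "spin": 0.09}
  ],
  "fingers": 1
}}

```text
time: 6.25
tool_pos: [479.4, 207.6, 188.0]
orientation: [0.01, 0.877, -0.48, -0.01]
wrist_force: [0.5, -1.8, -3.0]
grip_width: 85.5
grip_force: 0.0
```

Emit:
{"op": "apply_moves", "data": {
  "rows": [
    {"dx": 0, "dy": 0, "dz": 0, "spin": 0.09},
    {"dx": 0, "dy": 0, "dz": 0, "spin": 0.09},
    {"dx": 0, "dy": 0, "dz": 0, "spin": 0.09},
    {"dx": 0, "dy": 0, "dz": 0, "spin": 0.09},
    {"dx": 0, "dy": 0, "dz": 0, "spin": 0.09},
    {"dx": 0, "dy": 0, "dz": 0, "spin": 0.09},
    {"dx": 0, "dy": 0, "dz": 0, "spin": 0.09},
    {"dx": 0, "dy": 0, "dz": 0, "spin": 0.09},
    {"dx": 0, "dy": 0, "dz": 0, "spin": 0.09},
    {"dx": 0, "dy": 0, "dz": 0, "spin": 0.09}
  ]
}}

```text
time: 7.25
tool_pos: [434.3, 34.0, 88.2]
orientation: [0.042, -0.457, 0.886, 0.071]
wrist_force: [0.4, -1.3, 1.1]
grip_width: 85.4
grip_force: 0.0
```

```bash
python3 -c "
from h import *; where()
grab('top','t3');grab('scene','s3')
for t in('t3','s3'):
    P,p,d=cloud(t)
    for lo,hi in((27,36),(45,63),(60,72)):
        m=(P[...,2]>lo)&(P[...,2]<hi)&(P[...,1]>160)&(P[...,1]<260)&(abs(P[...,0]-470)<90)
        if m.sum(): print(t,lo,m.sum(),P[m].mean(0).round(1),np.median(P[m],axis=0).round(1))
p=cv2.imread('pics/s3.png')[200:320,280:440]; q=cv2.imread('pics/t3.png')[230:350,230:390]
cv2.imwrite('pics/c3.png',cv2.resize(np.vstack([p,q]),None,fx=2.5,fy=2.5,interpolation=cv2.INTER_CUBIC))"
```

```text
t 7.25 pos [434.3  34.   88.2] phi -2.1947 down [ 0.01   0.165 -0.986] F [ 0.4 -1.3  1.1] w 85.4 gf 0.0 j [-1.04  1.27  1.56  2.24 -1.41  1.52 -2.57]
t3 27 126 [482.  175.3  32.9] [483.4 173.1  33.3]
t3 45 14 [514.5 205.4  60. ] [513.6 205.4  60.4]
t3 60 53 [517.7 206.2  65. ] [517.2 206.8  65.1]
s3 27 131 [489.3 183.6  31.7] [488.8 181.1  31.6]
s3 45 59 [515.2 211.2  54.9] [514.1 212.4  54.8]
s3 60 31 [516.3 208.7  63.5] [516.2 209.2  63.9]
```

View pics/c3.png

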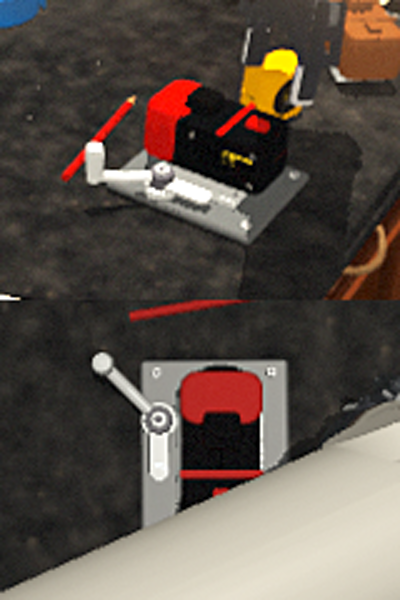

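The view shows the lever pointing forward and out (knob top (517,206), expected open (516.6,206)), so it is fully open with the laser still seated and nothing displaced. My turn ran joint 7 the wrong way into its limit and dragged the arm off pose, so I back out upward and turn the other way.

Emit:
{"op": "apply_moves", "data": {
  "rows": [
    {"dx": 0, "dy": 0.02, "dz": -0.15, "spin": -0.05},
    {"dx": 0, "dy": 0.02, "dz": -0.15, "spin": -0.05},
    {"dx": 0, "dy": 0, "dz": 0, "spin": -0.05}
  ]
}}

```text
time: 7.65
tool_pos: [433.4, 32.7, 121.3]
orientation: [0.054, -0.561, 0.823, 0.065]
wrist_force: [-0.0, -0.8, 0.0]
grip_width: 85.3
grip_force: 0.0
```

```bash
python3 -c "
from h import *; where()"
```

```text
t 7.65 pos [433.4  32.7 121.3] phi -1.949 down [ 0.017  0.167 -0.986] F [-0.  -0.8  0. ] w 85.3 gf 0.0 j [-1.06  1.1   1.56  2.24 -1.28  1.42 -2.38]
```

Emit:
{"op": "apply_moves", "data": {
  "rows": [
    {"dx": 0, "dy": 0.02, "dz": -0.2, "spin": -0.08},
    {"dx": 0, "dy": 0.02, "dz": -0.2, "spin": -0.08},
    {"dx": 0, "dy": 0, "dz": -0.2, "spin": -0.08},
    {"dx": 0, "dy": 0, "dz": -0.2, "spin": -0.08},
    {"dx": 0, "dy": 0, "dz": -0.2, "spin": -0.08},
    {"dx": 0, "dy": 0, "dz": 0, "spin": -0.08},
    {"dx": 0, "dy": 0, "dz": 0, "spin": -0.08}
  ]
}}

```text
time: 8.35
tool_pos: [427.8, 18.0, 219.5]
orientation: [-0.077, 0.859, -0.505, -0.036]
wrist_force: [0.3, 0.1, 0.3]
grip_width: 85.1
grip_force: 0.0
```

```bash
python3 -c "
from h import *; where()"
```

```text
t 8.35 pos [427.8  18.  219.5] phi -1.0559 down [ 0.016  0.168 -0.986] F [0.3 0.1 0.3] w 85.1 gf 0.0 j [-1.17  0.54  1.52  2.17 -0.79  1.14 -1.86]
```

Emit:
{"op": "apply_moves", "data": {
  "rows": [
    {"dx": 0, "dy": 0, "dz": -0.1, "spin": -0.09},
    {"dx": 0, "dy": 0, "dz": -0.1, "spin": -0.09},
    {"dx": 0, "dy": 0, "dz": 0, "spin": -0.09},
    {"dx": 0, "dy": 0, "dz": 0, "spin": -0.09},
    {"dx": 0, "dy": 0, "dz": 0, "spin": -0.09},
    {"dx": 0, "dy": 0, "dz": 0, "spin": -0.09},
    {"dx": 0, "dy": 0, "dz": 0, "spin": -0.09},
    {"dx": 0, "dy": 0, "dz": 0, "spin": -0.09},
    {"dx": 0, "dy": 0, "dz": 0, "spin": -0.09},
    {"dx": 0, "dy": 0, "dz": 0, "spin": -0.09}
  ]
}}

```text
time: 9.35
tool_pos: [427.0, 14.4, 238.8]
orientation: [-0.081, 0.981, 0.174, 0.022]
wrist_force: [0.9, 0.4, -0.3]
grip_width: 85.6
grip_force: 0.0
```

```bash
python3 -c "
from h import *; where()"
```

```text
t 9.35 pos [427.   14.4 238.8] phi 0.3455 down [ 0.015  0.167 -0.986] F [ 0.9  0.4 -0.3] w 85.6 gf 0.0 j [-1.09  0.2   1.26  2.15 -0.44  0.99 -0.81]
```

Emit:
{"op": "apply_moves", "data": {
  "rows": [
    {"dx": 0.05, "dy": -0.34, "dz": 0, "spin": 0},
    {"dx": 0.05, "dy": -0.34, "dz": 0, "spin": 0},
    {"dx": 0.05, "dy": -0.34, "dz": 0, "spin": 0},
    {"dx": 0.05, "dy": -0.34, "dz": 0, "spin": 0},
    {"dx": -0.05, "dy": -0.34, "dz": 0, "spin": 0},
    {"dx": -0.05, "dy": -0.34, "dz": 0, "spin": 0},
    {"dx": -0.05, "dy": -0.34, "dz": 0, "spin": 0},
    {"dx": -0.05, "dy": -0.34, "dz": 0, "spin": 0},
    {"dx": -0.05, "dy": -0.34, "dz": 0, "spin": 0},
    {"dx": -0.05, "dy": -0.34, "dz": 0, "spin": 0}
  ]
}}

```text
time: 10.35
tool_pos: [301.2, 327.3, 289.2]
orientation: [-0.081, 0.982, 0.171, 0.02]
wrist_force: [0.4, 0.6, -0.0]
grip_width: 85.3
grip_force: 0.0
```

```bash
python3 -c "
from h import *; where()"
```

```text
t 10.35 pos [301.2 327.3 289.2] phi 0.3395 down [ 0.012  0.167 -0.986] F [ 0.4  0.6 -0. ] w 85.3 gf 0.0 j [-1.79 -0.07  0.96  2.13 -0.06  0.92 -2.02]
```

Emit:
{"op": "apply_moves", "data": {
  "rows": [
    {"dx": -0.18, "dy": 0.09, "dz": 0, "spin": 0},
    {"dx": -0.18, "dy": 0.09, "dz": 0, "spin": 0},
    {"dx": -0.18, "dy": 0.09, "dz": 0, "spin": 0},
    {"dx": -0.18, "dy": 0.09, "dz": 0, "spin": 0},
    {"dx": -0.18, "dy": 0.09, "dz": 0, "spin": 0}
  ]
}}

```text
time: 10.85
tool_pos: [231.6, 254.5, 276.3]
orientation: [-0.082, 0.981, 0.172, 0.021]
wrist_force: [-0.5, 0.1, 0.9]
grip_width: 85.6
grip_force: 0.0
```

```bash
python3 -c "
from h import *; where()"
```

```text
t 10.85 pos [231.6 254.5 276.3] phi 0.3419 down [ 0.013  0.167 -0.986] F [-0.5  0.1  0.9] w 85.6 gf 0.0 j [-1.52 -0.31  0.6   2.32  0.1   0.93 -2.21]
```

Emit:
{"op": "apply_moves", "data": {
  "rows": [
    {"dx": -0.18, "dy": 0.09, "dz": 0, "spin": 0},
    {"dx": -0.18, "dy": 0.09, "dz": 0, "spin": 0}
  ]
}}

```text
time: 11.05
tool_pos: [212.9, 234.2, 273.4]
orientation: [-0.082, 0.981, 0.172, 0.021]
wrist_force: [0.1, -0.5, 1.0]
grip_width: 85.3
grip_force: 0.0
```

```bash
python3 -c "
from h import *; where()"
```

```text
t 11.05 pos [212.9 234.2 273.4] phi 0.3414 down [ 0.013  0.168 -0.986] F [ 0.1 -0.5  1. ] w 85.3 gf 0.0 j [-1.16 -0.31  0.28  2.37 -0.01  0.93 -2.09]
```

Emit:
{"op": "apply_moves", "data": {
  "rows": [
    {"dx": -0.18, "dy": 0.09, "dz": 0, "spin": 0},
    {"dx": -0.18, "dy": 0.09, "dz": 0, "spin": 0}
  ]
}}

```text
time: 11.25
tool_pos: [205.6, 224.2, 272.7]
orientation: [-0.083, 0.981, 0.172, 0.023]
wrist_force: [0.2, -0.5, 0.6]
grip_width: 85.6
grip_force: 0.0
```

```bash
python3 -c "
from h import *; where()"
```

```text
t 11.25 pos [205.6 224.2 272.7] phi 0.3415 down [ 0.016  0.17  -0.985] F [ 0.2 -0.5  0.6] w 85.6 gf 0.0 j [-0.79 -0.31 -0.    2.38 -0.13  0.94 -1.95]
```

Emit:
{"op": "apply_moves", "data": {
  "rows": [
    {"dx": -0.4, "dy": 0.2, "dz": 0, "spin": 0},
    {"dx": -0.4, "dy": 0.2, "dz": 0, "spin": 0},
    {"dx": -0.4, "dy": 0.2, "dz": 0, "spin": 0}
  ]
}}

```text
time: 11.55
tool_pos: [189.0, 194.1, 250.6]
orientation: [-0.068, 0.983, 0.171, -0.002]
wrist_force: [-0.1, -0.9, -0.3]
grip_width: 85.3
grip_force: 0.0
```

```bash
python3 -c "
from h import *; where()"
```

```text
t 11.55 pos [189.  194.1 250.6] phi 0.3429 down [-0.026  0.133 -0.991] F [-0.1 -0.9 -0.3] w 85.3 gf 0.0 j [-0.44 -0.31 -0.26  2.42 -0.24  0.96 -1.78]
```

Emit:
{"op": "apply_moves", "data": {
  "rows": [
    {"dx": 0, "dy": 0, "dz": 0, "spin": -0.09},
    {"dx": 0, "dy": 0, "dz": 0, "spin": -0.09},
    {"dx": 0, "dy": 0, "dz": 0, "spin": -0.09},
    {"dx": 0, "dy": 0, "dz": 0, "spin": -0.09},
    {"dx": 0, "dy": -0.33, "dz": 0, "spin": 0},
    {"dx": 0, "dy": -0.33, "dz": 0, "spin": 0},
    {"dx": 0, "dy": -0.33, "dz": 0, "spin": 0},
    {"dx": 0, "dy": -0.33, "dz": 0, "spin": 0}
  ]
}}

```text
time: 12.35
tool_pos: [90.3, 280.4, 260.9]
orientation: [-0.066, 0.895, 0.442, 0.015]
wrist_force: [1.1, 1.2, 0.8]
grip_width: 85.1
grip_force: 0.0
```

```bash
python3 -c "
from h import *; where()"
```

```text
t 12.35 pos [ 90.3 280.4 260.9] phi 0.9124 down [-0.032  0.131 -0.991] F [1.1 1.2 0.8] w 85.1 gf 0.0 j [-0.91 -0.3  -0.29  2.39 -0.2   0.94 -1.73]
```

Emit:
{"op": "apply_moves", "data": {
  "rows": [
    {"dx": -0.4, "dy": 0.2, "dz": 0, "spin": 0},
    {"dx": -0.4, "dy": 0.2, "dz": 0, "spin": 0},
    {"dx": -0.4, "dy": 0.2, "dz": 0, "spin": 0}
  ]
}}

```text
time: 12.65
tool_pos: [109.0, 227.0, 249.3]
orientation: [-0.042, 0.893, 0.448, -0.022]
wrist_force: [0.6, 0.5, -0.1]
grip_width: 85.4
grip_force: 0.0
```

```bash
python3 -c "
from h import *; where()"
```

```text
t 12.65 pos [109.  227.  249.3] phi 0.9304 down [-0.077  0.055 -0.995] F [ 0.6  0.5 -0.1] w 85.4 gf 0.0 j [-0.78 -0.31 -0.26  2.42 -0.2   1.02 -1.56]
```

Emit:
{"op": "apply_moves", "data": {
  "rows": [
    {"dx": -0.4, "dy": 0.2, "dz": 0, "spin": 0}
  ]
}}

```text
time: 12.75
tool_pos: [121.0, 207.0, 249.3]
orientation: [-0.036, 0.893, 0.446, -0.035]
wrist_force: [0.6, -0.0, 0.5]
grip_width: 85.0
grip_force: 0.0
```

```bash
python3 -c "
from h import *; where()"
```

```text
t 12.75 pos [121.  207.  249.3] phi 0.9281 down [-0.094  0.033 -0.995] F [ 0.6 -0.   0.5] w 85.0 gf 0.0 j [-0.68 -0.31 -0.27  2.42 -0.2   1.05 -1.48]
```

Emit:
{"op": "apply_moves", "data": {
  "rows": [
    {"dx": -0.45, "dy": 0.08, "dz": 0, "spin": 0}
  ]
}}

```text
time: 12.85
tool_pos: [121.9, 191.6, 247.3]
orientation: [-0.029, 0.893, 0.445, -0.052]
wrist_force: [-0.9, 0.4, 0.4]
grip_width: 85.4
grip_force: 0.0
```

```bash
python3 -c "
from h import *; where()"
```

```text
t 12.85 pos [121.9 191.6 247.3] phi 0.9278 down [-0.118  0.006 -0.993] F [-0.9  0.4  0.4] w 85.4 gf 0.0 j [-0.5  -0.31 -0.38  2.42 -0.23  1.09 -1.39]
```

Lean in y is now 0.006 rad. The remaining lean is only pitch about the closing axis, so it is harmless for the grip. I go out over the laser and turn to line up.

Emit:
{"op": "apply_moves", "data": {
  "rows": [
    {"dx": 0.15, "dy": 0.35, "dz": -0.04, "spin": 0},
    {"dx": 0.15, "dy": 0.35, "dz": -0.04, "spin": 0},
    {"dx": 0.15, "dy": 0.35, "dz": -0.04, "spin": 0},
    {"dx": 0.15, "dy": 0.35, "dz": -0.04, "spin": 0},
    {"dx": 0.15, "dy": 0.35, "dz": -0.04, "spin": 0},
    {"dx": 0.15, "dy": 0.35, "dz": -0.04, "spin": 0},
    {"dx": 0.15, "dy": 0.35, "dz": -0.04, "spin": 0},
    {"dx": 0.15, "dy": 0.35, "dz": -0.04, "spin": 0}
  ]
}}

```text
time: 13.65
tool_pos: [420.8, 118.2, 244.2]
orientation: [-0.029, 0.894, 0.444, -0.051]
wrist_force: [-1.1, 1.1, -0.2]
grip_width: 85.4
grip_force: 0.0
```

```bash
python3 -c "
from h import *; where()"
```

```text
t 13.65 pos [420.8 118.2 244.2] phi 0.9257 down [-0.117  0.006 -0.993] F [-1.1  1.1 -0.2] w 85.4 gf 0.0 j [-0.26  0.17 -0.05  2.   -0.04  1.07 -0.94]
```

Emit:
{"op": "apply_moves", "data": {
  "rows": [
    {"dx": 0, "dy": 0, "dz": 0, "spin": 0.086},
    {"dx": 0, "dy": 0, "dz": 0, "spin": 0.086},
    {"dx": 0, "dy": 0, "dz": 0, "spin": 0.086},
    {"dx": 0, "dy": 0, "dz": 0, "spin": 0.086},
    {"dx": 0, "dy": 0, "dz": 0, "spin": 0.086},
    {"dx": 0, "dy": 0, "dz": 0, "spin": 0.086},
    {"dx": 0.2, "dy": 0.04, "dz": 0, "spin": 0.086},
    {"dx": 0.18, "dy": 0, "dz": 0, "spin": 0},
    {"dx": 0, "dy": 0, "dz": 0, "spin": 0}
  ]
}}

```text
time: 14.55
tool_pos: [459.1, 116.5, 239.6]
orientation: [-0.003, 0.998, -0.012, -0.058]
wrist_force: [-0.8, -0.1, -0.4]
grip_width: 85.3
grip_force: 0.0
```

```bash
python3 -c "
from h import *; where()"
```

```text
t 14.55 pos [459.1 116.5 239.6] phi -0.0236 down [-0.116  0.007 -0.993] F [-0.8 -0.1 -0.4] w 85.3 gf 0.0 j [-0.33  0.24  0.06  1.93 -0.06  1.08 -1.84]
```

Emit:
{"op": "apply_moves", "data": {
  "rows": [
    {"dx": 0, "dy": 0.03, "dz": 0.3, "spin": 0},
    {"dx": 0, "dy": 0, "dz": 0.3, "spin": 0},
    {"dx": 0, "dy": 0, "dz": 0.3, "spin": 0},
    {"dx": 0, "dy": 0, "dz": 0.2, "spin": 0},
    {"dx": 0, "dy": 0, "dz": 0, "spin": 0}
  ]
}}

```text
time: 15.05
tool_pos: [441.3, 113.5, 127.9]
orientation: [-0.002, 0.998, -0.012, -0.062]
wrist_force: [-0.1, -0.5, 0.1]
grip_width: 85.2
grip_force: 0.0
```

```bash
python3 -c "
from h import *; where()
p,d=grab('scene','s4'); grab('top','t4')
q=cv2.imread('pics/t4.png')[200:350,230:430];p=p[170:320,270:470,::-1]
cv2.imwrite('pics/c4.png',cv2.resize(np.vstack([p,q]),None,fx=2,fy=2,interpolation=cv2.INTER_CUBIC))"
```

```text
t 15.05 pos [441.3 113.5 127.9] phi -0.0229 down [-0.123  0.005 -0.992] F [-0.1 -0.5  0.1] w 85.2 gf 0.0 j [-0.32  0.38  0.05  2.05 -0.08  0.83 -1.82]
```

View pics/c4.png

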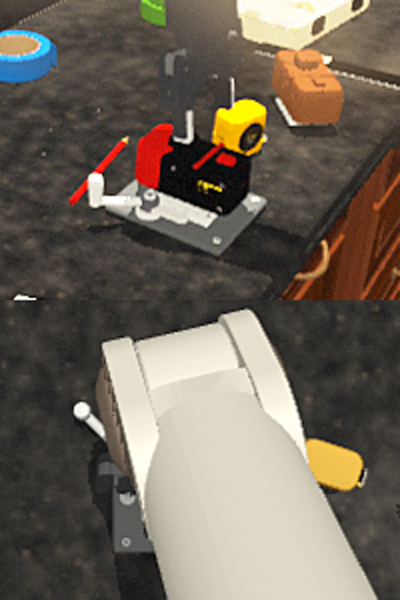

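The fingers straddle the laser above its body (upper view: near finger at (183,125)), with the lever open and the tape untouched. I descend and grip.

Emit:
{"op": "apply_moves", "data": {
  "rows": [
    {"dx": 0.03, "dy": 0, "dz": 0.2, "spin": 0},
    {"dx": 0.035, "dy": 0, "dz": 0.2, "spin": 0},
    {"dx": 0, "dy": 0, "dz": 0.19, "spin": 0},
    {"dx": 0, "dy": 0, "dz": 0, "spin": 0}
  ]
}}

```text
time: 15.55
tool_pos: [443.3, 113.6, 70.1]
orientation: [-0.002, 0.998, -0.012, -0.06]
wrist_force: [0.1, -0.2, 0.3]
grip_width: 85.3
grip_force: 0.0
```

```bash
python3 -c "
from h import *; where()"
```

```text
t 15.55 pos [443.3 113.6  70.1] phi -0.0241 down [-0.119  0.006 -0.993] F [ 0.1 -0.2  0.3] w 85.3 gf 0.0 j [-0.32  0.48  0.04  2.07 -0.09  0.7  -1.8 ]
```

Emit:
{"op": "apply_moves", "data": {
  "rows": [
    {"dx": -0.03, "dy": 0, "dz": 0, "spin": 0},
    {"dx": 0, "dy": 0, "dz": 0, "spin": 0},
    {"dx": 0, "dy": 0, "dz": 0, "spin": 0},
    {"dx": 0, "dy": 0, "dz": 0, "spin": 0},
    {"dx": 0, "dy": 0, "dz": 0, "spin": 0},
    {"dx": 0, "dy": 0, "dz": 0, "spin": 0}
  ],
  "fingers": 0
}}

```text
time: 16.15
tool_pos: [441.8, 114.2, 72.8]
orientation: [-0.003, 0.998, -0.012, -0.058]
wrist_force: [-1.8, -0.5, 7.3]
grip_width: 60.3
grip_force: 64.5
```

```bash
python3 -c "
from h import *; where()"
```

```text
t 16.15 pos [441.8 114.2  72.8] phi -0.0238 down [-0.116  0.007 -0.993] F [-1.8 -0.5  7.3] w 60.3 gf 64.48810569941998 j [-0.32  0.48  0.04  2.08 -0.09  0.7  -1.8 ]
```

Emit:
{"op": "apply_moves", "data": {
  "rows": [
    {"dx": -0.006, "dy": 0, "dz": -0.05, "spin": 0},
    {"dx": -0.006, "dy": 0, "dz": -0.05, "spin": 0},
    {"dx": -0.012, "dy": 0, "dz": -0.1, "spin": 0},
    {"dx": 0, "dy": 0, "dz": 0, "spin": 0}
  ]
}}

```text
time: 16.55
tool_pos: [441.9, 113.6, 92.1]
orientation: [-0.003, 0.998, -0.012, -0.058]
wrist_force: [1.0, 0.3, -5.5]
grip_width: 60.4
grip_force: 66.6
```

```bash
python3 -c "
from h import *; where()"
```

```text
t 16.55 pos [441.9 113.6  92.1] phi -0.0247 down [-0.116  0.006 -0.993] F [ 1.   0.3 -5.5] w 60.4 gf 66.55558465048671 j [-0.32  0.44  0.04  2.07 -0.08  0.74 -1.81]
```

Carrying about 5 N, which is the laser's weight. I lift the rest of the way.

Emit:
{"op": "apply_moves", "data": {
  "rows": [
    {"dx": -0.012, "dy": 0, "dz": -0.1, "spin": 0},
    {"dx": -0.012, "dy": 0, "dz": -0.1, "spin": 0},
    {"dx": -0.012, "dy": 0, "dz": -0.1, "spin": 0},
    {"dx": -0.012, "dy": 0, "dz": -0.1, "spin": 0},
    {"dx": -0.012, "dy": 0, "dz": -0.1, "spin": 0},
    {"dx": -0.012, "dy": 0, "dz": -0.1, "spin": 0},
    {"dx": -0.012, "dy": 0, "dz": -0.1, "spin": 0},
    {"dx": 0, "dy": 0, "dz": 0, "spin": 0},
    {"dx": 0, "dy": 0, "dz": 0, "spin": 0},
    {"dx": 0, "dy": 0, "dz": 0, "spin": 0}
  ]
}}

```text
time: 17.55
tool_pos: [440.4, 113.1, 160.8]
orientation: [-0.002, 0.998, -0.012, -0.059]
wrist_force: [0.1, -0.4, -6.6]
grip_width: 60.0
grip_force: 66.6
```

```bash
python3 - <<'E'
from h import *
where(); grab('scene','s5'); P,p,d=cloud('s5'); p=p.astype(int)
m=(abs(P[...,0]-450)<90)&(abs(P[...,1]-114)<45)&(P[...,2]>85)&(P[...,2]<200)
# left side face of laser: lower edge heights along x; red/black
f=m&(abs(P[...,1]-147)<8)
for x0 in range(380,520,15):
    q=P[f&(abs(P[...,0]-x0)<7)]
    if len(q)>5: print(x0,len(q),'zlo',np.percentile(q[:,2],3).round(1),'zhi',np.percentile(q[:,2],97).round(1),'y',np.median(q[:,1]).round(1))
k=(P[...,2]>45)&(P[...,2]<72)&(abs(P[...,1]-207)<25)&(abs(P[...,0]-500)<60); print('knob',np.median(P[k],axis=0).round(1))
cv2.imwrite('pics/c5.png',cv2.resize(p[150:310,270:450,::-1].astype(np.uint8),None,fx=3.5,fy=3.5,interpolation=cv2.INTER_CUBIC))
E
```

```text
t 17.55 pos [440.4 113.1 160.8] phi -0.0245 down [-0.119  0.006 -0.993] F [ 0.1 -0.4 -6.6] w 60.0 gf 66.60211405484006 j [-0.33  0.32  0.05  2.04 -0.07  0.9  -1.82]
380 6 zlo 123.7 zhi 150.8 y 139.7
395 150 zlo 118.2 zhi 165.5 y 143.8
410 138 zlo 107.2 zhi 165.3 y 144.1
425 182 zlo 102.2 zhi 189.1 y 144.2
440 128 zlo 101.1 zhi 195.7 y 147.8
455 110 zlo 102.4 zhi 191.0 y 143.1
470 140 zlo 103.1 zhi 165.6 y 142.9
485 137 zlo 116.1 zhi 169.0 y 143.9
500 69 zlo 121.9 zhi 166.3 y 143.2
knob [515.3 211.7  58.2]
```

View pics/c5.png

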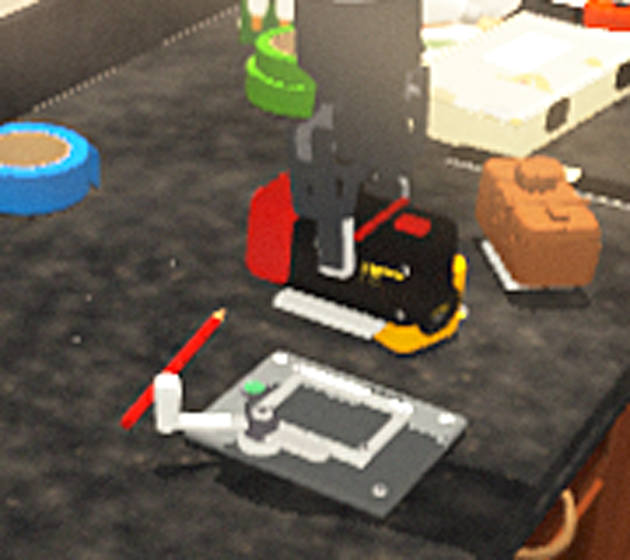

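The laser hangs level (body top 165–166 mm all along, shoe underside about 101 mm), red end to the splashback. The lever is open, with its knob at crop (168,400), and the pencil is in place. I hand in.

```bash
python3 -c "
from h import *; where(); print(arm.finish_job())"
```

```text
t 17.6 pos [440.4 113.1 160.7] phi -0.0246 down [-0.119  0.006 -0.993] F [ 0.   0.3 -5.7] w 60.3 gf 66.60099614644423 j [-0.33  0.32  0.05  2.04 -0.07  0.9  -1.82]
the job is handed in; nothing more can be done
None
```

I handed the job in at 17.6 s with the lever fully open and the laser held level, its shoe about 101 mm above the worktop and its window facing the splashback; the pencil, tape measure and wall plate showed no sign of being touched, and no verdict came back.

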